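Tighten the grow lamp's lens ring with the pin spanner

ROBOT

A 6-joint arm with a two-finger parallel gripper is mounted at the origin on the work surface. World frame = base frame: x ahead of the robot, y to its left, z up, the work surface at z = 0. Lengths are in m, angles in rad, forces in N, time in s.
With the tool pointing down it reaches from about 0.35 to 0.975 m from the base axis. Payload 4.9 kg.
Tool frame: the origin (TCP) lies midway between the tips of the shut fingers; the grasp point (between the pads) lies 19 mm behind it; z points along the fingers, y is the line along which they close (so a half turn about z gives the same grasp; the last joint's range is limited). The gripper opens to 85 mm and grips with 20 to 120 N. Pads are 22 mm wide; open, the fingers measure 114 mm over their backs; the gripper's body (76 mm by 85 mm) begins 54 mm behind the grasp point. The pads swing forward as they close: fully open they stand 13 mm farther back than shut.
Start: joints at [1.174, 0.053, 1.613, -0, 1.476, -0.119], TCP at [0.171, 0.601, 0.231] pointing down, gripper open.
Joint ranges: [-3.01, 3.01], [-1.01, 2.22], [0.06, 2.58], [-1.02, 4.17], [0.09, 2.62], [-3.14, 3.14]. Speed limits (rad/s): [2.57, 2.57, 3.14, 3.14, 3.14, 3.14].

INTERFACE

Orientations are given as a unit quaternion [w, x, y, z].
In Python, from plant import * gives the robot as it stands.
- The arm moves only by the tool jog_arm, never from a script. Its argument "targets" is a list of rows, each a list of 3 entries, a list of its own where there are three numbers: the shift along the tool's x, y, z in units of 25 mm (1.0 is 25 mm), then the turn, a rotation vector about the tool's x, y, z in units of 8 degrees (1.0 is 8 degrees), then the opening in per cent of the stroke, from 0 (shut) to 100 (fully open). A call has 1 to 8 rows; each row is the pose to reach, as a shift and turn from the pose commanded when the call began, along the tool's axes at that moment; what a row does not reach only later rows make up. A row lasts 1/8 s, in which the tool goes at most 62.5 mm and 10.7 degrees, less where a joint would pass 70% of its speed; a pose out of reach is approached as far as the arm can. A call with a gripper value outside its range is refused whole. The fingers move at their own pace and stop on an object; the grip force is fixed at half the most. Time passes only in rows, so rows that repeat a pose let the fingers close. It gives the time, the measured TCP pose, the force, the opening and the grip force at its end, in the units of the state.
- state(): the state, without advancing time (a new reading comes with each control period).
- grab_frame(name): name is "side" or "top"; returns (picture, depth): 384x512x3 uint8, red, green, blue; 384x512 float32, m along the optical axis (not along the pixel's ray), 0 where there is no reading.
- camera_params(name): a dict with "fovy" (degrees; the focal length in pixels is half the picture's height over the tangent of half this angle, whatever the lens; pixels are square), "cx", "cy" (the principal point, pixels), "rvec" (rotation vector, rad) and "tvec" (3), from world to camera coordinates, as OpenCV has them. Camera axes: x right, y down, z forward; pixel columns grow to the right and rows downward; lengths in m; the calibration is good to about 2 mm. A picture is of the moment at which its call begins. camera_params takes no time and is no camera call.
- job_done(): hands the job in; it is judged then, once.
The state is a dict: "time": time; "joint_pos": joint angles; "joint_vel": joint speeds; "joint_efforts": joint torques, N m; "tool_pos": TCP position; "tool_rot": TCP orientation; "contact_force": force on the tool from outside, world axes, zero at the start; "ft_torque": the same for the moment, N m; "gripper_width": opening from 0.0 (shut) to 1.0 (fully open); "grasp_force": force on a finger pad.
Only numpy, scipy, OpenCV 4.12 (cv2) and the standard library are available. Lean on these libraries where they do the work, as an engineer would, in place of code of your own. Each camera call takes 0.05 s, during which the arm holds its last target. There are 200 camera calls.

TASK

The glass of the grow lamp on the bench is loose. Take the two-pin spanner from its stand, feel gently for the holes in the lamp's retaining ring until both pins drop fully in, and only then turn the ring clockwise (seen from above) with it until it comes up against its stop, never pressing or forcing the ring with more than 25 N (both pins added up). Then put the spanner back upright in the slot of its stand as it was, let go, and leave everything else where it is.

Things in the scene. Friction and masses are not known exactly. Their poses are not given: they have to be found in the camera images.
- lamp: Grow-lamp head lying face up, fixed to the bench; origin under its centre, z up. Black base 130 mm square, 12 mm thick, edges along its x and y; finned aluminium body 110 mm across; white rim 104 mm across, top 93 mm above the bench. The bare-metal retaining ring, 88 mm across round a 46 mm glass, sits inside the rim, its face 4 mm above the rim.
- ring_face (a point): Centre of the ring's upper face (97 mm above the bench, unpressed); axes are the LAMP's, not the ring's. Four square blind holes, 10 mm wide, 9 mm deep, 90 degrees apart on a 32 mm radius. How far round they stand is NOT measured: at the start one lies anywhere within 0.35 rad of the lamp's +x. Find by eye or feel: pins dragged round the face under light pressure drop in.
- glass (a point): Centre of the glass, 7 mm below ring_face. Ring and glass ride on a springy rubber gasket: pressing them down takes about 1 N to start, then 2.5 N per mm, up to 3 mm, then solid; under a turning load the whole ring twists elastically 0.017 rad per 0.1 N m (so 0.04 rad while it turns) and springs back after, without changing joint ring.
- ring (a joint): How far the ring is screwed in, rad; clockwise seen from above counts up. 0 to 0.12 at the start, firm stop at 0.60 (there only the gasket's twist gives). It does not tell where the holes stand. Friction holds it with about 0.25 N m, which is 8 N summed over both pins (0.5 N m is 16 N). Pins rubbing on its face with under 8 N do not turn it.
- stand: Grey tool stand, fixed; origin under its centre on the bench, x along its slot. Base 125 x 60 x 8 mm with two rails 110 mm long, 18 mm wide, tops 36 mm above the bench, and a 13 mm wide slot between them, open at both ends. The spanner's bar rests on both rails with its pins hanging in the slot, pin tips 21 mm above the bench.
- spanner_grip (a point): Centre of the black handle of the two-pin spanner (0.2 to 0.35 kg), at first in the stand. x along the bar from pin to pin, z up. Handle: upright block 44 mm in x, 20 mm in y (grip across this), from 30 mm below to 26 mm above this point. Below it a steel bar 84 x 24 x 10 mm, underside 40 mm below this point, and two pins 7 mm thick, 15 mm long, at x = +-32 mm.
- spanner_pins (a point): Mid-point between the two pin tips of the spanner, 55 mm below spanner_grip; same axes.
- wrench: Bystander: open-ended wrench, 150 mm long, lying on the bench along x.
- gasket: Bystander: flat rubber ring, 80 mm across; origin under its centre.
- brush: Bystander: small brush, 160 mm long, lying on the bench.
- pot: Bystander: terracotta pot, 70 mm across, 65 mm tall; origin under its centre.
- pot2: Bystander: black plant pot, 72 mm across, 60 mm tall; origin under its centre.
- jar: Bystander: lidded jar, 60 mm across, 80 mm tall; origin under its centre.
- bottle: Bystander: white bottle, 64 mm across, 170 mm tall; origin under its centre.
- mug: Bystander: mug, 80 mm across, 90 mm tall; origin under its centre.
There are look-alikes about, which are no part of the job. Of the things that look like the part that bears spanner_grip, the middle-sized one is meant.

How it is judged:
By the outcome, as a careful person would: the job done as asked, in the order asked, and still so for the second after the job is handed in, with the robot touching nothing.
It also fails if it takes over 72 s, if anything falls off the work surface, if the arm or the gripper's body presses on something with over 40 N, if the wrist force passes 120 N, or if a joint passes its speed limit or range.

## Working session

There is one attempt and no reset: what is moved stays moved. The work goes in short steps, Python scripts to look and compute and a tool call to move; the robot and the scene stay as the last step left them, time stands still between calls to the robot, and variables do not carry over. Pictures are saved under pics/ and viewed, at most 10 in all, crops included, and the job is handed in when it is done.

Besides the shell and the picture viewer there is one more tool, called after ">>>" as name(argument=value, ...) on one line, values as JSON. jog_arm: Moves the arm, as the interface text tells. Its arguments: {"type":"object","properties":{"targets":{"type":"array"}},"required":["targets"]}

```bash
mkdir -p pics; ls; cat > h.py <<'E'
from plant import *
import numpy as np, cv2
from scipy.spatial.transform import Rotation as R
def cam(n):
    p=camera_params(n); f=192/np.tan(np.radians(p["fovy"])/2)
    return f,p["cx"],p["cy"],R.from_rotvec(np.ravel(p["rvec"])).as_matrix(),np.ravel(p["tvec"])
def ray(n,uv,z):
    f,cx,cy,M,t=cam(n); uv=np.atleast_2d(uv).astype(float)
    d=np.c_[(uv[:,0]-cx)/f,(uv[:,1]-cy)/f,np.ones(len(uv))]@M
    c=-M.T@t
    return c+d*((z-c[2])/d[:,2])[:,None]
def proj(n,P):
    f,cx,cy,M,t=cam(n); q=np.atleast_2d(P)@M.T+t
    return np.c_[q[:,0]/q[:,2]*f+cx,q[:,1]/q[:,2]*f+cy]
def cloud(n,D):
    f,cx,cy,M,t=cam(n); v,u=np.mgrid[0:384,0:512]
    q=np.stack([(u-cx)/f*D,(v-cy)/f*D,D],-1)
    return (q-t)@M
E
python3 - <<'E'
from h import *
for n in("top","side"):
    p,d=grab_frame(n); np.savez(f"{n}0.npz",p=p,d=d); print(camera_params(n))
    cv2.imwrite(f"pics/{n}0.png",cv2.resize(p[...,::-1],(800,600),interpolation=cv2.INTER_CUBIC))
print(state())
E
```

```text
pics
{'fovy': 51.57615758298247, 'cx': 258.62309536829486, 'cy': 197.1085162632189, 'rvec': array([ 1.96356542, -2.26776981,  0.2315687 ]), 'tvec': array([0.08073161, 0.5547218 , 1.069676  ])}
{'fovy': 54.07238463032079, 'cx': 252.98229646217374, 'cy': 188.58721868579815, 'rvec': array([ 2.31575282, -0.43870454,  0.19230373]), 'tvec': array([-0.49680071,  0.18664683,  0.87989186])}
{'time': 0.1, 'joint_pos': array([ 1.17403225e+00,  5.33124209e-02,  1.61416158e+00,  6.11670968e-06,
        1.47599531e+00, -1.19004229e-01]), 'joint_vel': array([ 0.00079316, -0.00142457, -0.00237231,  0.00120259,  0.00172985,
       -0.00083583]), 'joint_efforts': array([-1.88955996e-04, -3.94905603e+01, -3.71363497e+01, -1.10924939e-04,
        3.93683498e-03,  1.51308274e-05]), 'tool_pos': array([0.1711572 , 0.60052087, 0.23016965]), 'tool_rot': array([-2.42250950e-04,  1.38434139e-01,  9.90371197e-01, -9.06524855e-04]), 'contact_force': array([ 0.52285455, -0.0462496 ,  0.09011824]), 'ft_torque': array([-4.60113829e-05,  2.47770203e-02, -1.57200799e-02]), 'grasp_force': 0.0, 'gripper_width': 1.0022066641179812}
```

View pics/top0.png

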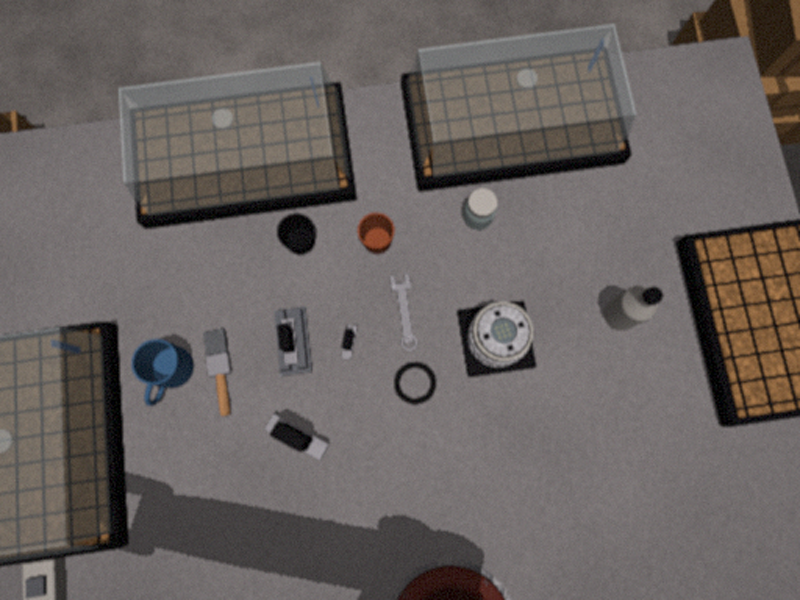

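View pics/side0.png

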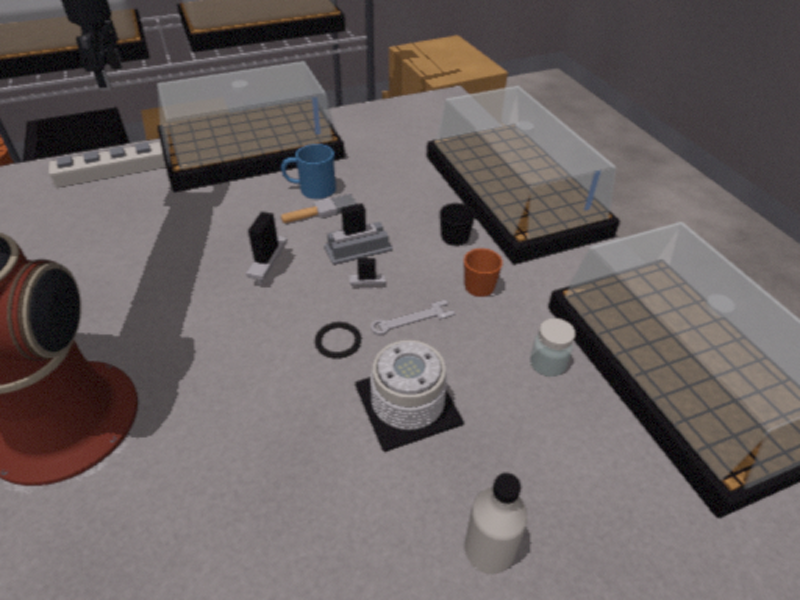

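The top view (800x600 pixels) shows three spanner look-alikes: a large one at (297,436), one in the stand at (288,338), and a small one at (348,341). The one in the stand is the middle-sized one, and its position also fits. The lamp is at (500,335), and four dark holes are visible in its ring. Next I'll confirm this in an enlarged crop and measure.

```bash
python3 - <<'E'
from h import *
z=np.load("top0.npz"); p,d=z["p"],z["d"]
c=cv2.resize(p[185:300,160:360,::-1],(800,460),interpolation=cv2.INTER_CUBIC); cv2.imwrite("pics/crop.png",cv2.convertScaleAbs(c,alpha=1.5))
C=cloud("top",d)
def box(u0,u1,v0,v1,lo,hi,nm):
    m=np.zeros(d.shape,bool); m[v0:v1,u0:u1]=1; m&=(C[...,2]>lo)&(C[...,2]<hi)&(d>0)
    P=C[m]; r=cv2.minAreaRect((P[:,:2]*1000).astype(np.float32)); print(nm,m.sum(),P.mean(0).round(4),np.median(P[:,2]).round(4),np.round(r[0],1),np.round(r[1],1),round(r[2],1)); return m
box(170,205,190,245,.085,.12,"handle")
box(170,205,190,245,.027,.055,"bar+rails")
box(170,205,190,245,.004,.055,"stand")
box(290,350,185,245,.08,.12,"lamp top")
box(285,350,185,245,.005,.03,"lamp base")
for (u,v) in[(288,338),(297,436),(348,341),(500,335)]: print(ray("top",[u*.64,v*.64],.09).round(3))
gr=p.astype(float).mean(2)
# base by colour
m=(gr<25).astype(np.uint8); m[:,:285]=0;m[:,350:]=0;m[:185]=0;m[245:]=0
print(gr[195:235,300:340].astype(int)[::3,::3])
E
```

```text
handle 139 [0.5313 0.215  0.1   ] 0.1012 [532.4 216.2] [20.8 44.2] 89.3
bar+rails 462 [0.5354 0.2124 0.0386] 0.037 [538.4 216. ] [ 49.9 110.3] 89.6
stand 733 [0.5326 0.2098 0.0277] 0.0345 [543.  212.4] [ 98.2 160.3] 81.1
lamp top 1100 [ 0.4872 -0.1616  0.0941] 0.0948 [ 487.9 -161.4] [101.2 101.9] 36.8
lamp base 691 [ 0.4735 -0.1456  0.012 ] 0.0118 [ 495.9 -164.3] [187.7 173.6] 79.6
[[0.53  0.209 0.09 ]]
[[0.361 0.212 0.09 ]]
[[0.51  0.107 0.09 ]]
[[ 0.482 -0.157  0.09 ]]
[[121 110  64  48 114 146 133 137 142 151 118  28  96 117]
 [ 23   7  31 142 132 149 130 167 162 163 161 145  68 114]
 [ 28  22 133 138 163 168  53 169 174 171 167 157 148 116]
 [ 18  75 132 167 164 173 109  95 103 154 172 169 122 134]
 [ 34 107 125 168 175 114 112 116 122 105 150  27 156 146]
 [ 78 140 139 164 181 109 117 117 123 110  94 161 166 125]
 [ 88 121 100 144 127 114 121 115 110 114 108 168 162 126]
 [ 88 102  99 131  93 152 110 116 113 105 156 163 168 137]
 [ 76 101 138 138 167 177 167 130 129 150 178 165 149 116]
 [ 68 111 108 129 158 179 172 169 123  48 173 157 136  49]
 [ 13  89 131 126 128 132 170 169 162 158 118 129 135  10]
 [ 22  39  96 132 105 147 127 116 117 131 165 135  19  18]
 [ 22  19  38 111 110 124 127 128 132 139  87  19  13  22]
 [ 20  24  25  17  53  90  89 104  60   6  19  20  16  26]]
```

View pics/crop.png

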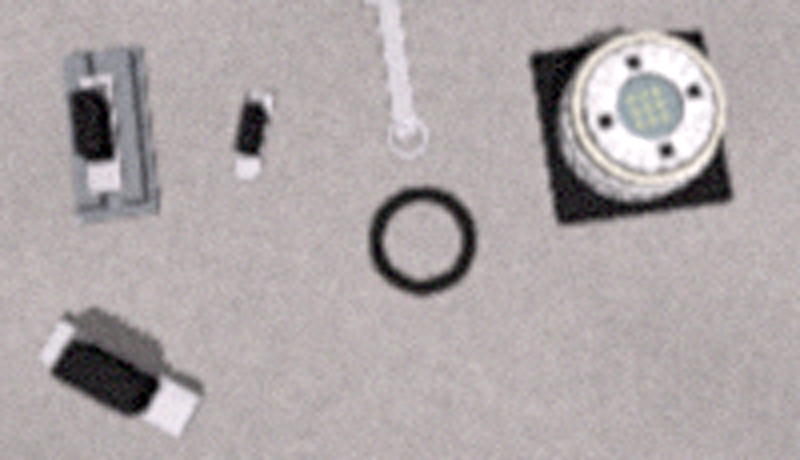

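Crop: the spanner in the stand at (95,125) is the middle-sized of three, against (255,125) small and (125,380) large. The ring holes show at (633,62), (693,91), (605,120) and (667,150).

```bash
cat >> h.py <<'E'
def dark(n,p,uv,r=4,thr=None):
    g=p.astype(float).mean(2); out=[]
    for u,v in uv:
        for _ in range(3):
            a,b=int(round(u)),int(round(v)); w=g[b-r:b+r+1,a-r:a+r+1]; w=np.clip(np.percentile(w,60)*.8-w,0,None)
            vv,uu=np.mgrid[b-r:b+r+1,a-r:a+r+1]; u,v=(uu*w).sum()/w.sum(),(vv*w).sum()/w.sum()
        out.append((u,v))
    return np.array(out)
def ringfit(n,uv,z=.097):
    P=ray(n,uv,z)[:,:2]; c=P.mean(0); a=np.degrees(np.arctan2(*(P-c).T[::-1]))
    print(n,"uv",uv.round(1).tolist(),"c",c.round(4),"r",np.hypot(*(P-c).T).round(4),"ang",a.round(1)); return c,a
E
python3 - <<'E'
from h import *
z=np.load("top0.npz"); p,d=z["p"],z["d"]
uv=np.array([(633,62),(693,91),(605,120),(667,150)])/4+[160,185]-.4
ringfit("top",dark("top",p,uv,3))
s=np.load("side0.npz"); ps=s["p"]
uv=np.array([(388,353),(428,355),(392,381),(420,382)])*.64
ringfit("side",dark("side",ps,uv,3))
# rim circle via depth, both cams
for n,dd,bx in(("top",d,(285,350,185,245)),("side",s["d"],(230,295,210,265))):
    C=cloud(n,dd); m=np.zeros(dd.shape,bool); m[bx[2]:bx[3],bx[0]:bx[1]]=1
    m&=(C[...,2]>.086)&(C[...,2]<.11); P=C[m]; print(n,"lamp top",cv2.minEnclosingCircle((P[:,:2]*1000).astype(np.float32)),np.median(P[:,2]))
# handle
g=p.max(2)
m=np.zeros(g.shape,np.uint8); m[200:235,174:193]=(g[200:235,174:193]<28)
n_,L,st,ct=cv2.connectedComponentsWithStats(m); i=1+np.argmax(st[1:,4]); print(st[i],ct[i])
q=np.argwhere(L==i)[:,::-1]; P=ray("top",q,.102)[:,:2]*1000; print("handle",cv2.minAreaRect(P.astype(np.float32)))
# rails line from stand colour: angle
C=cloud("top",d); m=np.zeros(g.shape,bool); m[190:245,170:210]=1; m&=(C[...,2]>.03)&(C[...,2]<.042)
P=C[m][:,:2]*1000; print("rails",cv2.minAreaRect(P.astype(np.float32)), P.mean(0))
C=cloud("side",s["d"]); m=np.zeros(g.shape,bool); m[125:170,200:255]=1
for lo,hi in((.03,.042),(.09,.115),(.06,.115)):
    P=C[m&(C[...,2]>lo)&(C[...,2]<hi)]; print("side",lo,cv2.minAreaRect((P[:,:2]*1000).astype(np.float32)),np.percentile(P[:,2],[50,97]))
# lamp base angle
m=np.zeros(g.shape,np.uint8); m[185:245,285:350]=(g[185:245,285:350]<45); n_,L,st,ct=cv2.connectedComponentsWithStats(m); i=1+np.argmax(st[1:,4]); q=np.argwhere(L==i)[:,::-1]; P=ray("top",q,.012)[:,:2]*1000; print("base",cv2.minAreaRect(P.astype(np.float32)))
E
```

```text
top uv [[317.9, 200.2], [332.7, 207.7], [310.9, 214.9], [326.1, 222.1]] c [ 0.4892 -0.1625] r [0.032  0.0312 0.0319 0.0316] ang [   9.7  -80.1  100.6 -168.9]h.py:24: RuntimeWarning: invalid value encountered in scalar divide
  vv,uu=np.mgrid[b-r:b+r+1,a-r:a+r+1]; u,v=(uu*w).sum()/w.sum(),(vv*w).sum()/w.sum()
Traceback (most recent call last):
  File "h.py", line 23, in dark
    a,b=int(round(u)),int(round(v)); w=g[b-r:b+r+1,a-r:a+r+1]; w=np.clip(np.percentile(w,60)*.8-w,0,None)
            ~~~~~^^^
ValueError: cannot convert float NaN to integer
```

```bash
python3 - <<'E'
from h import *
z=np.load("top0.npz"); p,d=z["p"],z["d"]
s=np.load("side0.npz"); ps=s["p"]
g=ps.astype(float).mean(2); th=(g[215:255,235:290]<90).astype(np.uint8)
n_,L,st,ct=cv2.connectedComponentsWithStats(th); print([(st[i][4],(ct[i]+[235,215]).round(1).tolist(),ray("side",ct[i]+[235,215],.097).round(4)[0,:2].tolist()) for i in range(1,n_) if st[i][4]>2])
for n,dd,bx in(("top",d,(285,350,185,245)),("side",s["d"],(230,295,210,265))):
    C=cloud(n,dd); m=np.zeros(dd.shape,bool); m[bx[2]:bx[3],bx[0]:bx[1]]=1
    m&=(C[...,2]>.086)&(C[...,2]<.11); P=C[m]; print(n,"lamp top",cv2.minEnclosingCircle((P[:,:2]*1000).astype(np.float32)),np.median(P[:,2]))
g=p.max(2)
m=np.zeros(g.shape,np.uint8); m[200:235,174:193]=(g[200:235,174:193]<28)
n_,L,st,ct=cv2.connectedComponentsWithStats(m); i=1+np.argmax(st[1:,4]); print(st[i],ct[i])
q=np.argwhere(L==i)[:,::-1]; P=ray("top",q,.102)[:,:2]*1000; print("handle",cv2.minAreaRect(P.astype(np.float32)))
C=cloud("top",d); m=np.zeros(g.shape,bool); m[190:245,170:210]=1; m&=(C[...,2]>.03)&(C[...,2]<.042)
P=C[m][:,:2]*1000; print("rails",cv2.minAreaRect(P.astype(np.float32)), P.mean(0))
C=cloud("side",s["d"]); m=np.zeros(g.shape,bool); m[125:170,200:255]=1
for lo,hi in((.03,.042),(.09,.115),(.06,.115)):
    P=C[m&(C[...,2]>lo)&(C[...,2]<hi)]; print("side",lo,cv2.minAreaRect((P[:,:2]*1000).astype(np.float32)),np.percentile(P[:,2],[50,97]))
m=np.zeros(g.shape,np.uint8); m[185:245,285:350]=(g[185:245,285:350]<45); n_,L,st,ct=cv2.connectedComponentsWithStats(m); i=1+np.argmax(st[1:,4]); q=np.argwhere(L==i)[:,::-1]; P=ray("top",q,.012)[:,:2]*1000; print("base",cv2.minAreaRect(P.astype(np.float32)))
E
```

```text
[(np.int32(4), [249.0, 240.2], [0.4569, -0.1702]), (np.int32(31), [235.7, 248.6], [0.4224, -0.1808]), (np.int32(4), [282.5, 247.0], [0.5174, -0.2133]), (np.int32(35), [286.4, 251.3], [0.5206, -0.2265])]
top lamp top ((488.20123291015625, -162.01278686523438), 52.11768341064453) 0.0949398869674365
side lamp top ((487.70233154296875, -163.0989990234375), 52.885520935058594) 0.09520108814244171
[179 208   9  17 110] [182.73636364 216.1       ]
handle ((529.4970092773438, 211.91934204101562), (21.024139404296875, 44.81853103637695), 89.49522399902344)
rails ((538.3978271484375, 215.9581756591797), (49.92170333862305, 110.31306457519531), 89.63829803466797) [539.75805152 212.32535416]
side 0.03 ((538.9841918945312, 213.9707489013672), (53.39653778076172, 111.48625183105469), 89.56455993652344) [0.03657684 0.0411799 ]
side 0.09 ((532.2114868164062, 213.8950653076172), (44.0264778137207, 21.192768096923828), 1.299651026725769) [0.10111014 0.10456667]
side 0.06 ((528.5137329101562, 161.71495056152344), (127.91382598876953, 44.83746337890625), 86.08787536621094) [0.0819695  0.10375236]
base ((489.98126220703125, -161.9644775390625), (126.38265228271484, 126.73265075683594), 89.87114715576172)
```

```bash
cat >> h.py <<'E'
def go(x,y,z,bar):  # bar: world angle (deg) of spanner bar; tool x at bar+180
    s=state(); q=s["tool_rot"]; T=R.from_quat([q[1],q[2],q[3],q[0]])
    b=np.radians(bar); G=R.from_matrix(np.array([[-np.cos(b),-np.sin(b),0],[-np.sin(b),np.cos(b),0],[0,0,-1]]).T.T)
    sh=T.inv().apply(np.array([x,y,z])-s["tool_pos"])/.025; rv=(T.inv()*G).as_rotvec(degrees=True)/8
    print("shift",sh.round(3),"turn",rv.round(3),"t",round(s["time"],2),"pos",s["tool_pos"].round(4),"F",s["contact_force"].round(1))
def bar():
    s=state(); q=s["tool_rot"]; T=R.from_quat([q[1],q[2],q[3],q[0]]).as_matrix(); return round(np.degrees(np.arctan2(-T[1,0],-T[0,0])),2),T[:,2].round(4)
E
python3 -c "
from h import *
print(bar()); go(.532,.2145,.2,0)"
```

```text
(np.float64(-15.91), array([-7.0e-04, -1.7e-03, -1.0e+00]))
shift [-18.115 -10.889   1.223] turn [-0.013 -0.003 -1.989] t 0.1 pos [0.1712 0.6005 0.2302] F [ 0.5 -0.   0.1]
```

>>> jog_arm(targets=[[[-5, -3, 0], [0, 0, -0.7], 100], [[-9.5, -5.7, 0.3], [0, 0, -1.4], 100], [[-14, -8.4, 0.8], [0, 0, -1.99], 100], [[-18.12, -10.89, 1.22], [0, 0, -1.99], 100], [[-18.12, -10.89, 1.22], [0, 0, -1.99], 100], [[-18.12, -10.89, 1.22], [0, 0, -1.99], 100], [[-18.12, -10.89, 1.22], [0, 0, -1.99], 100], [[-18.12, -10.89, 1.22], [0, 0, -1.99], 100]])

```text
time: 1.1
tool_pos: [0.5131, 0.2347, 0.2024]
tool_rot: [-0.0, 0.0, 1.0, 0.0]
contact_force: [0.5, 0.8, -0.2]
gripper_width: 1.001
grasp_force: 0.0
```

>>> jog_arm(targets=[[[0, 0, 0], [0, 0, 0], 100], [[0, 0, 0], [0, 0, 0], 100], [[0, 0, 0], [0, 0, 0], 100]])

```text
time: 1.48
tool_pos: [0.5114, 0.2376, 0.2029]
tool_rot: [-0.0, -0.001, 1.0, 0.0]
contact_force: [-0.7, -0.4, 1.3]
gripper_width: 1.002
grasp_force: 0.0
```

```bash
python3 - <<'E'
from h import *
print(bar()); go(.532,.2145,.057,0)
p,d=grab_frame("side")
cv2.imwrite("pics/s1.png",cv2.resize(p[60:190,130:300,::-1],(784,600),interpolation=cv2.INTER_CUBIC))
E
```

```text
(np.float64(0.11), array([-3.e-04,  2.e-04, -1.e+00]))
shift [-0.825 -0.928  5.834] turn [ 0.001 -0.002  0.014] t 1.48 pos [0.5114 0.2376 0.2029] F [-0.7 -0.4  1.3]
```

View pics/s1.png

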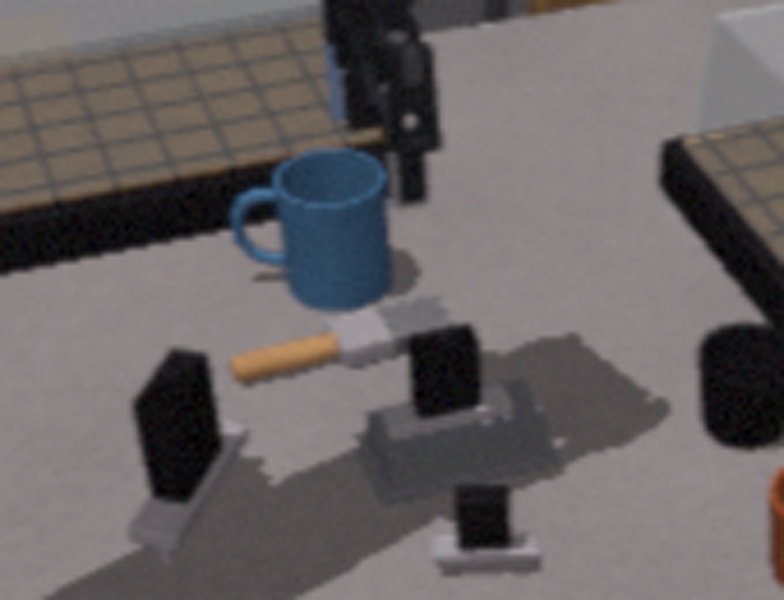

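The side crop shows the open gripper above and behind the stand, with its fingertip at (415,190) and the handle at (445,370). The way down is clear.

>>> jog_arm(targets=[[[-0.83, -0.93, 0], [0, 0, 0], 100], [[-0.83, -0.93, 1], [0, 0, 0], 100], [[-0.83, -0.93, 2.5], [0, 0, 0], 100], [[-0.83, -0.93, 4], [0, 0, 0], 100], [[-0.83, -0.93, 5], [0, 0, 0], 100], [[-0.83, -0.93, 5.83], [0, 0, 0], 100], [[-0.83, -0.93, 5.83], [0, 0, 0], 100], [[-0.83, -0.93, 5.83], [0, 0, 0], 100]])

```text
time: 2.52
tool_pos: [0.5338, 0.2138, 0.0584]
tool_rot: [0.001, -0.0, 1.0, 0.0]
contact_force: [0.7, 1.1, -0.2]
gripper_width: 1.0
grasp_force: 0.0
```

```bash
python3 - <<'E'
from h import *
print(bar()); go(.532,.2145,.057,0)
E
```

```text
(np.float64(0.03), array([ 2.e-03,  5.e-04, -1.e+00]))
shift [0.071 0.028 0.057] turn [0.004 0.014 0.004] t 2.52 pos [0.5338 0.2138 0.0584] F [ 0.7  1.1 -0.2]
```

>>> jog_arm(targets=[[[0.05, 0, 0], [0, 0, 0], 45], [[0.05, 0, 0], [0, 0, 0], 30], [[0.05, 0, 0], [0, 0, 0], 24], [[0.05, 0, 0], [0, 0, 0], 10], [[0.05, 0, 0], [0, 0, 0], 0], [[0.05, 0, 0], [0, 0, 0], 0], [[0.05, 0, 0], [0, 0, 0], 0], [[0.05, 0, 0], [0, 0, 0], 0]])

```text
time: 3.52
tool_pos: [0.532, 0.2134, 0.0574]
tool_rot: [0.0, -0.0, 1.0, 0.0]
contact_force: [0.4, 2.3, 2.1]
gripper_width: 0.225
grasp_force: 60.8
```

```bash
python3 - <<'E'
from h import *
import time
for i in range(1):
  s=state(); print(s["gripper_width"],s["grasp_force"],s["ft_torque"]); print(bar()); go(.532,.2145,.057,0)
E
```

```text
0.22504307188425374 60.84734916687012 [ 0.22624009  0.0608111  -0.01657873]
(np.float64(0.01), array([ 5.e-04,  3.e-04, -1.e+00]))
shift [-0.002  0.043  0.017] turn [0.002 0.003 0.001] t 3.52 pos [0.532  0.2134 0.0574] F [0.4 2.3 2.1]
```

>>> jog_arm(targets=[[[0, 0, -0.6], [0, 0, 0], 0], [[0, 0, -1.6], [0, 0, 0], 0], [[0, 0, -3], [0, 0, 0], 0], [[0, 0, -5], [0, 0, 0], 0], [[0.3, -2, -5.2], [0, 0, 0], 0], [[0.6, -4, -5.2], [0, 0, 0], 0], [[0.9, -6, -5.2], [0, 0, 0], 0], [[1.2, -8, -5.2], [0, 0, 0], 0]])

```text
time: 4.53
tool_pos: [0.5007, 0.0116, 0.1873]
tool_rot: [-0.0, -0.0, 1.0, -0.0]
contact_force: [-0.0, 0.2, -2.6]
gripper_width: 0.227
grasp_force: 60.4
```

```bash
python3 - <<'E'
from h import *
s=state(); print(s["gripper_width"],s["grasp_force"],s["ft_torque"]); print(bar()); go(.4887,-.1625,.165,10.4)
E
```

```text
0.22719694588060185 60.376389026641846 [ 0.00807277 -0.01385616 -0.05804126]
(np.float64(0.03), array([-7.e-04, -9.e-04, -1.e+00]))
shift [ 0.483 -6.961  0.898] turn [-0.006 -0.006 -1.296] t 4.53 pos [0.5007 0.0116 0.1873] F [-0.   0.2 -2.6]
```

>>> jog_arm(targets=[[[0.1, -2, 0], [0, 0, -0.5], 0], [[0.25, -4, 0], [0, 0, -1], 0], [[0.4, -5.5, 0], [0, 0, -1.3], 0], [[0.48, -6.5, 0.3], [0, 0, -1.3], 0], [[0.48, -6.96, 0.6], [0, 0, -1.3], 0], [[0.48, -6.96, 0.9], [0, 0, -1.3], 0], [[0.48, -6.96, 0.9], [0, 0, -1.3], 0], [[0.48, -6.96, 0.9], [0, 0, -1.3], 0]])

```text
time: 5.52
tool_pos: [0.4899, -0.1599, 0.1647]
tool_rot: [-0.0, -0.091, 0.996, 0.0]
contact_force: [0.4, -0.6, -1.9]
gripper_width: 0.222
grasp_force: 60.4
```

```bash
python3 - <<'E'
from h import *
s=state(); print(s["gripper_width"],s["ft_torque"]); print(bar()); go(.4887,-.1625,.165,10.4)
for n,b in(("top",(185,245,290,370)),("side",(190,265,210,310))):
    p,d=grab_frame(n); np.savez(f"{n}1.npz",p=p,d=d)
    c=p[b[0]:b[1],b[2]:b[3],::-1]; cv2.imwrite(f"pics/{n}2.png",cv2.convertScaleAbs(cv2.resize(c,(400,300),interpolation=cv2.INTER_CUBIC),alpha=1.4))
cv2.imwrite("pics/c2.png",np.hstack([cv2.imread("pics/top2.png"),cv2.imread("pics/side2.png")]))
E
```

```text
0.22235609254542316 [-0.00217    -0.04106828 -0.04440433]
(np.float64(10.48), array([-1.e-04,  2.e-04, -1.e+00]))
shift [ 0.067 -0.095 -0.011] turn [ 0.001 -0.     0.01 ] t 5.53 pos [ 0.4899 -0.1599  0.1647] F [ 0.4 -0.6 -1.9]
```

View pics/c2.png

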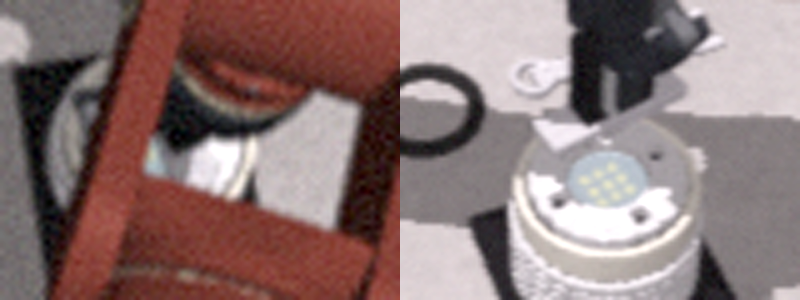

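The side crop (right) shows the bar level above the ring, with its left end at (540,130) and right end at (682,90). Holes are visible at (655,155), (558,200) and (640,215). The arm hides the lamp in the top view. I'll compare these pixels with predicted ones.

```bash
python3 - <<'E'
from h import *
p=np.load("side1.npz")["p"]
uv=np.array([(273.5,228.5),(249.2,239.7),(269.7,243.5)])
g=p.astype(float).mean(2)
print(ray("side",uv,.097).round(4)[:,:2])
a=np.radians(10.4+90*np.arange(4)); H=np.c_[.4887+.032*np.cos(a),-.1625+.032*np.sin(a),0*a+.097]; print("expected holes",H.round(4)[:,:2].tolist(),proj("side",H).round(1).tolist())
s=state(); t=s["tool_pos"]; b=np.radians(bar()[0]); ux=np.array([np.cos(b),np.sin(b),0]); uy=np.array([-np.sin(b),np.cos(b),0])
for sx in(-1,1):
  for sy in(-1,1):
    for dz in (-.0114,-.0214):
      q=proj("side",t+sx*.042*ux+sy*.012*uy+[0,0,dz])[0]; print(sx,sy,dz,((q-[210,190])*4+[400,0]).round(0))
E
```

```text
[[ 0.5201 -0.1595]
 [ 0.4579 -0.169 ]
 [ 0.4955 -0.1948]]
expected holes [[0.5202, -0.1567], [0.4829, -0.131], [0.4572, -0.1683], [0.4945, -0.194]] [[273.0, 227.6], [253.4, 224.1], [248.8, 239.5], [269.1, 243.4]]
-1 -1 -0.0114 [552. 150.]
-1 -1 -0.0214 [552. 162.]
-1 1 -0.0114 [528. 120.]
-1 1 -0.0214 [528. 132.]
1 -1 -0.0114 [685.  86.]
1 -1 -0.0214 [684.  98.]
1 1 -0.0114 [660.  58.]
1 1 -0.0214 [659.  70.]
```

```bash
python3 - <<'E'
from h import *
p=np.load("side1.npz")["p"]
c=p[200:252,228:298,::-1]
cv2.imwrite("pics/z2.png",cv2.convertScaleAbs(cv2.resize(c,(770,572),interpolation=cv2.INTER_CUBIC),alpha=1.4))
E
```

```text
(no output)
```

View pics/z2.png

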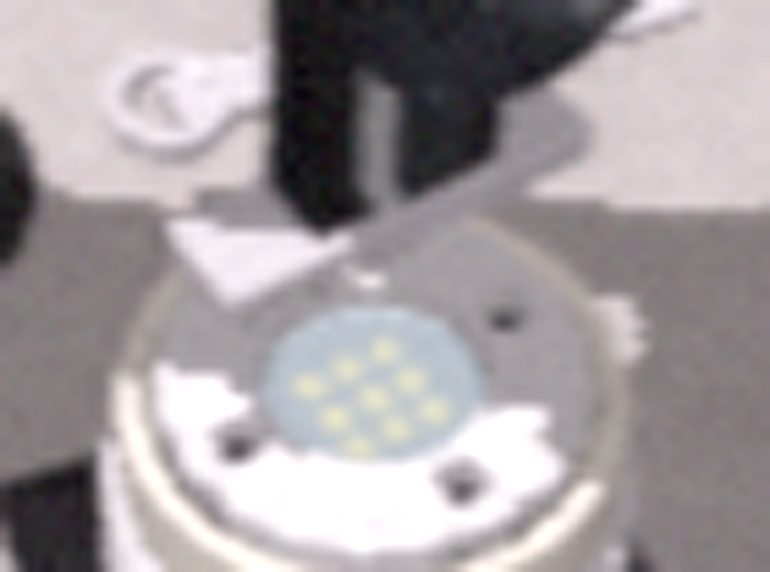

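The bar corners and the holes agree with the predicted positions to about 1 mm. The side camera's bias is the same for both. Next I'll centre above the ring and go down in small steps, watching the force.

```bash
python3 - <<'E'
from h import *
print(bar()); go(.4887,-.163,.136,10.5)
E
```

```text
(np.float64(10.47), array([ 6.e-04, -2.e-04, -1.e+00]))
shift [ 0.076 -0.102  1.163] turn [-0.002  0.004 -0.004] t 5.62 pos [ 0.4901 -0.1601  0.1651] F [-0.   0.6 -2.3]
```

>>> jog_arm(targets=[[[0.08, -0.1, 0.4], [0, 0, 0], 0], [[0.08, -0.1, 0.8], [0, 0, 0], 0], [[0.08, -0.1, 1.16], [0, 0, 0], 0], [[0.08, -0.1, 1.16], [0, 0, 0], 0], [[0.08, -0.1, 1.16], [0, 0, 0], 0]])

```text
time: 6.25
tool_pos: [0.4884, -0.1636, 0.1357]
tool_rot: [0.0, -0.091, 0.996, -0.0]
contact_force: [0.4, 0.5, -2.3]
gripper_width: 0.226
grasp_force: 60.4
```

```bash
python3 - <<'E'
from h import *
print(bar(),state()["ft_torque"]); go(.4887,-.163,.132,10.5)
E
```

```text
(np.float64(10.4), array([ 2.e-04, -1.e-04, -1.e+00])) [ 0.05119615  0.00567482 -0.02455067]
shift [-0.018  0.022  0.149] turn [-0.001  0.001 -0.012] t 6.25 pos [ 0.4884 -0.1636  0.1357] F [ 0.4  0.5 -2.3]
```

>>> jog_arm(targets=[[[0, 0, 0.08], [0, 0, 0], 0], [[0, 0, 0.16], [0, 0, 0], 0], [[0, 0, 0.16], [0, 0, 0], 0], [[0, 0, 0.16], [0, 0, 0], 0]])

```text
time: 6.75
tool_pos: [0.4883, -0.1636, 0.1317]
tool_rot: [0.0, -0.091, 0.996, -0.0]
contact_force: [0.4, -0.3, -2.1]
gripper_width: 0.228
grasp_force: 60.4
```

No contact at 1.7 mm below where the face should be, so I'll carry on gently.

>>> jog_arm(targets=[[[0, 0, 0.04], [0, 0, 0], 0], [[0, 0, 0.06], [0, 0, 0], 0], [[0, 0, 0.06], [0, 0, 0], 0]])

```text
time: 7.12
tool_pos: [0.4882, -0.1636, 0.1301]
tool_rot: [-0.0, -0.091, 0.996, 0.0]
contact_force: [1.4, 0.3, -2.8]
gripper_width: 0.225
grasp_force: 60.4
```

>>> jog_arm(targets=[[[0, 0, 0.03], [0, 0, 0], 0], [[0, 0, 0.06], [0, 0, 0], 0], [[0, 0, 0.06], [0, 0, 0], 0]])

```text
time: 7.5
tool_pos: [0.4882, -0.1635, 0.1285]
tool_rot: [-0.0, -0.091, 0.996, 0.0]
contact_force: [0.1, 1.1, -3.3]
gripper_width: 0.226
grasp_force: 60.4
```

>>> jog_arm(targets=[[[0, 0, 0.04], [0, 0, 0], 0], [[0, 0, 0.08], [0, 0, 0], 0], [[0, 0, 0.1], [0, 0, 0], 0], [[0, 0, 0.1], [0, 0, 0], 0]])

```text
time: 8.0
tool_pos: [0.4882, -0.1635, 0.1261]
tool_rot: [-0.0, -0.091, 0.996, 0.0]
contact_force: [-0.6, 0.5, -2.4]
gripper_width: 0.226
grasp_force: 60.4
```

>>> jog_arm(targets=[[[0, 0, 0.03], [0, 0, 0], 0], [[0, 0, 0.06], [0, 0, 0], 0], [[0, 0, 0.06], [0, 0, 0], 0]])

```text
time: 8.38
tool_pos: [0.4882, -0.1636, 0.1246]
tool_rot: [-0.0, -0.091, 0.996, 0.0]
contact_force: [-0.1, -0.4, -2.3]
gripper_width: 0.227
grasp_force: 60.4
```

```bash
python3 - <<'E'
from h import *
print(bar(),state()["ft_torque"]); go(.4887,-.163,.124,10.5)
E
```

```text
(np.float64(10.4), array([-2.e-04,  0.e+00, -1.e+00])) [ 0.0009547  -0.0208366  -0.06479431]
shift [-0.024  0.018  0.023] turn [ 0.    -0.001 -0.012] t 8.38 pos [ 0.4882 -0.1636  0.1246] F [-0.1 -0.4 -2.3]
```

>>> jog_arm(targets=[[[0, 0, 0.02], [0, 0, 0], 0], [[0, 0, 0.03], [0, 0, 0], 0], [[0, 0, 0.03], [0, 0, 0], 0]])

```text
time: 8.75
tool_pos: [0.4883, -0.1636, 0.1241]
tool_rot: [0.0, -0.091, 0.996, -0.0]
contact_force: [-0.4, 0.1, -0.4]
gripper_width: 0.223
grasp_force: 60.4
```

>>> jog_arm(targets=[[[0, 0, 0.02], [0, 0, 0], 0], [[0, 0, 0.03], [0, 0, 0], 0], [[0, 0, 0.03], [0, 0, 0], 0]])

```text
time: 9.12
tool_pos: [0.4883, -0.1636, 0.1234]
tool_rot: [0.0, -0.091, 0.996, -0.0]
contact_force: [-1.8, 0.9, -0.1]
gripper_width: 0.225
grasp_force: 60.7
```

Contact with the hole bottoms is felt: +2.3 N at tip z of about 0.087, so the pins are fully in. Now I'll turn clockwise slowly (tool z points down, so that is positive) and watch the torque.

>>> jog_arm(targets=[[[0, 0, -0.02], [0, 0, 0.2], 0], [[0, 0, -0.02], [0, 0, 0.4], 0], [[0, 0, -0.02], [0, 0, 0.6], 0], [[0, 0, -0.02], [0, 0, 0.8], 0], [[0, 0, -0.02], [0, 0, 1.0], 0], [[0, 0, -0.02], [0, 0, 1.0], 0]])

```text
time: 9.88
tool_pos: [0.4884, -0.1632, 0.1236]
tool_rot: [0.0, -0.021, 1.0, 0.0]
contact_force: [0.6, 2.8, 0.8]
gripper_width: 0.23
grasp_force: 60.7
```

```bash
python3 - <<'E'
from h import *
print(bar(),state()["ft_torque"]); go(.4887,-.163,.124,10.5)
E
```

```text
(np.float64(2.39), array([ 3.e-04,  7.e-04, -1.e+00])) [ 0.63503451 -0.22780579  0.27603719]
shift [-0.014  0.009 -0.014] turn [ 0.005  0.002 -1.013] t 9.88 pos [ 0.4884 -0.1632  0.1236] F [0.6 2.8 0.8]
```

>>> jog_arm(targets=[[[0, 0.02, -0.01], [0, 0, 0.25], 0], [[0, 0.02, -0.01], [0, 0, 0.5], 0], [[0, 0.02, -0.01], [0, 0, 0.75], 0], [[0, 0.02, -0.01], [0, 0, 1.0], 0], [[0, 0.02, -0.01], [0, 0, 1.25], 0], [[0, 0.02, -0.01], [0, 0, 1.5], 0], [[0, 0.02, -0.01], [0, 0, 1.5], 0]])

```text
time: 10.75
tool_pos: [0.4883, -0.1629, 0.1239]
tool_rot: [0.0, 0.084, 0.996, 0.0]
contact_force: [2.1, 2.9, -0.2]
gripper_width: 0.226
grasp_force: 60.6
```

```bash
python3 - <<'E'
from h import *
print(bar(),state()["ft_torque"]); go(.4887,-.163,.124,10.5)
E
```

```text
(np.float64(-9.62), array([ 3.e-04,  4.e-04, -1.e+00])) [ 0.79608221 -0.45077904  0.24234693]
shift [-0.015 -0.003 -0.003] turn [ 3.000e-03  2.000e-03 -2.515e+00] t 10.75 pos [ 0.4883 -0.1629  0.1239] F [ 2.1  2.9 -0.2]
```

>>> jog_arm(targets=[[[-0.01, 0.02, 0], [0, 0, 0.25], 0], [[-0.01, 0.02, 0], [0, 0, 0.5], 0], [[-0.01, 0.02, 0], [0, 0, 0.75], 0], [[-0.01, 0.02, 0], [0, 0, 1.0], 0], [[-0.01, 0.02, 0], [0, 0, 1.0], 0]])

```text
time: 11.38
tool_pos: [0.4885, -0.1626, 0.1238]
tool_rot: [-0.0, 0.153, 0.988, 0.0]
contact_force: [0.0, 3.1, -0.9]
gripper_width: 0.227
grasp_force: 60.6
```

```bash
python3 - <<'E'
from h import *
print(bar(),state()["ft_torque"]); go(.4887,-.163,.124,10.5)
E
```

```text
(np.float64(-17.62), array([-3.e-04,  1.e-04, -1.e+00])) [ 0.65078416 -0.1683708   0.2440248 ]
shift [-0.014 -0.012 -0.006] turn [ 0.000e+00 -2.000e-03 -3.515e+00] t 11.38 pos [ 0.4885 -0.1626  0.1238] F [ 0.   3.1 -0.9]
```

>>> jog_arm(targets=[[[0, 0, 0], [0, 0, 0.13], 0], [[0, 0, 0], [0, 0, 0.25], 0], [[0, 0, 0], [0, 0, 0.25], 0]])

```text
time: 11.75
tool_pos: [0.4885, -0.1625, 0.1239]
tool_rot: [-0.0, 0.17, 0.985, 0.0]
contact_force: [0.8, 2.6, -0.6]
gripper_width: 0.228
grasp_force: 60.6
```

```bash
python3 - <<'E'
from h import *
print(bar(),state()["ft_torque"]); go(.4887,-.163,.124,10.5)
E
```

```text
(np.float64(-19.61), array([-2.e-04,  2.e-04, -1.e+00])) [ 0.64646141 -0.17237637  0.27151134]
shift [-0.015 -0.015 -0.005] turn [ 1.000e-03 -2.000e-03 -3.763e+00] t 11.75 pos [ 0.4885 -0.1625  0.1239] F [ 0.8  2.6 -0.6]
```

>>> jog_arm(targets=[[[0, 0, 0], [0, 0, 0.1], 0], [[0, 0, 0], [0, 0, 0.2], 0], [[0, 0, 0], [0, 0, 0.2], 0]])

```text
time: 12.12
tool_pos: [0.4885, -0.1625, 0.1239]
tool_rot: [-0.0, 0.184, 0.983, 0.0]
contact_force: [-0.2, 4.5, -0.6]
gripper_width: 0.228
grasp_force: 60.6
```

```bash
python3 -c "
from h import *
print(bar()[0],state()['ft_torque'])"
```

```text
-21.21 [ 0.7631988  -0.15091372  0.19750364]
```

>>> jog_arm(targets=[[[0, 0, 0], [0, 0, 0.1], 0], [[0, 0, 0], [0, 0, 0.2], 0], [[0, 0, 0], [0, 0, 0.2], 0]])

```text
time: 12.5
tool_pos: [0.4885, -0.1625, 0.1239]
tool_rot: [-0.0, 0.198, 0.98, 0.0]
contact_force: [0.1, 3.9, -0.1]
gripper_width: 0.226
grasp_force: 60.6
```

```bash
python3 -c "
from h import *
print(bar()[0],state()['ft_torque'])"
```

```text
-22.81 [ 0.81032701 -0.16311438  0.21459198]
```

Still turning freely at about 0.22 N m.

>>> jog_arm(targets=[[[0, 0.02, 0], [0, 0, 0.1], 0], [[0, 0.02, 0], [0, 0, 0.2], 0], [[0, 0.02, 0], [0, 0, 0.2], 0]])

```text
time: 12.88
tool_pos: [0.4886, -0.1623, 0.1239]
tool_rot: [-0.0, 0.211, 0.977, -0.0]
contact_force: [-0.6, 1.9, -0.5]
gripper_width: 0.221
grasp_force: 60.7
```

```bash
python3 -c "
from h import *
print(bar()[0],state()['ft_torque'])"
```

```text
-24.41 [0.50355918 0.04759608 0.22983583]
```

>>> jog_arm(targets=[[[0, 0, 0], [0, 0, 0.1], 0], [[0, 0, 0], [0, 0, 0.2], 0], [[0, 0, 0], [0, 0, 0.2], 0]])

```text
time: 13.25
tool_pos: [0.4887, -0.1623, 0.1239]
tool_rot: [-0.0, 0.225, 0.974, -0.0]
contact_force: [0.0, 2.3, -0.0]
gripper_width: 0.226
grasp_force: 60.7
```

```bash
python3 -c "
from h import *
print(bar()[0],state()['ft_torque'])"
```

```text
-26.01 [0.36095429 0.147391   0.27368054]
```

>>> jog_arm(targets=[[[0, 0, 0], [0, 0, 0.1], 0], [[0, 0, 0], [0, 0, 0.2], 0], [[0, 0, 0], [0, 0, 0.2], 0]])

```text
time: 13.62
tool_pos: [0.4887, -0.1622, 0.1239]
tool_rot: [-0.0, 0.239, 0.971, -0.0]
contact_force: [-0.9, 1.3, -0.6]
gripper_width: 0.224
grasp_force: 60.7
```

```bash
python3 -c "
from h import *
print(bar()[0],state()['ft_torque'])"
```

```text
-27.61 [0.28961674 0.24868231 0.22734782]
```

>>> jog_arm(targets=[[[0, 0, 0], [0, 0, 0.1], 0], [[0, 0, 0], [0, 0, 0.2], 0], [[0, 0, 0], [0, 0, 0.2], 0]])

```text
time: 14.0
tool_pos: [0.4887, -0.1622, 0.1239]
tool_rot: [-0.0, 0.252, 0.968, -0.0]
contact_force: [-2.3, 0.4, -0.9]
gripper_width: 0.227
grasp_force: 60.6
```

```bash
python3 -c "
from h import *
print(bar()[0],state()['ft_torque'])"
```

```text
-29.21 [0.33864049 0.26803013 0.25278059]
```

>>> jog_arm(targets=[[[0, 0, 0], [0, 0, 0.1], 0], [[0, 0, 0], [0, 0, 0.2], 0], [[0, 0, 0], [0, 0, 0.2], 0]])

```text
time: 14.38
tool_pos: [0.4887, -0.1621, 0.1239]
tool_rot: [-0.0, 0.266, 0.964, -0.0]
contact_force: [-1.0, 1.8, -0.2]
gripper_width: 0.227
grasp_force: 60.7
```

```bash
python3 -c "
from h import *
print(bar()[0],state()['ft_torque'])"
```

```text
-30.8 [0.26557174 0.23061149 0.38254285]
```

>>> jog_arm(targets=[[[0, 0, 0], [0, 0, 0.1], 0], [[0, 0, 0], [0, 0, 0.2], 0], [[0, 0, 0], [0, 0, 0.2], 0]])

```text
time: 14.75
tool_pos: [0.4888, -0.1621, 0.1239]
tool_rot: [0.0, 0.279, 0.96, -0.0]
contact_force: [-1.0, 1.6, -0.1]
gripper_width: 0.225
grasp_force: 60.7
```

```bash
python3 -c "
from h import *
print(bar()[0],state()['ft_torque'])"
```

```text
-32.39 [0.38293332 0.20091894 0.49490156]
```

The torque climbed from 0.25 to 0.38 to 0.50 N m, about 16 N, which matches gasket twist only. The ring is at its stop. I'll unload the twist to the middle of the pin play and lift straight out.

>>> jog_arm(targets=[[[0, 0, 0], [0, 0, -0.3], 0], [[0, 0, 0], [0, 0, -0.6], 0], [[0, 0, 0], [0, 0, -0.92], 0], [[0, 0, 0], [0, 0, -0.92], 0]])

```text
time: 15.25
tool_pos: [0.489, -0.1626, 0.1241]
tool_rot: [0.001, 0.217, 0.976, -0.0]
contact_force: [-0.1, -0.0, -1.0]
gripper_width: 0.224
grasp_force: 60.6
```

```bash
python3 -c "
from h import *
print(bar()[0],state()['ft_torque'])
go(.4887,-.163,.20,0)"
```

```text
-25.12 [-0.08742221  0.06322396 -0.04216808]
shift [ 1.000e-03 -2.300e-02 -3.035e+00] turn [-0.004  0.008 -3.141] t 15.25 pos [ 0.489  -0.1626  0.1241] F [-0.1 -0.  -1. ]
```

Unloaded, with torque near zero. Lifting.

>>> jog_arm(targets=[[[0, 0, -0.1], [0, 0, 0], 0], [[0, 0, -0.25], [0, 0, 0], 0], [[0, 0, -0.5], [0, 0, 0], 0], [[0, 0, -1], [0, 0, 0], 0], [[0, 0, -2], [0, 0, 0], 0], [[0, 0, -3], [0, 0, -1], 0], [[0, 0, -3], [0, 0, -2], 0], [[0, 0, -3], [0, 0, -3.14], 0]])

```text
time: 16.25
tool_pos: [0.4893, -0.1624, 0.2007]
tool_rot: [0.001, -0.003, 1.0, -0.001]
contact_force: [-0.9, 0.5, -2.4]
gripper_width: 0.223
grasp_force: 60.4
```

```bash
python3 -c "
from h import *
print(bar())
go(.532,.2134,.20,0)"
```

```text
(np.float64(0.37), array([ 0.0021, -0.0011, -1.    ]))
shift [-1.8070e+00  1.5021e+01  1.3000e-02] turn [-0.008  0.015  0.046] t 16.25 pos [ 0.4893 -0.1624  0.2007] F [-0.9  0.5 -2.4]
```

>>> jog_arm(targets=[[[-0.2, 2, 0], [0, 0, 0.02], 0], [[-0.5, 4, 0], [0, 0, 0], 0], [[-0.8, 6.2, 0], [0, 0, 0], 0], [[-1.1, 8.4, 0], [0, 0, 0], 0], [[-1.4, 10.6, 0], [0, 0, 0], 0], [[-1.6, 12.8, 0], [0, 0, 0], 0], [[-1.8, 14.4, 0], [0, 0, 0.03], 0], [[-1.8, 15, 0], [0, 0, 0.03], 0]])

```text
time: 17.25
tool_pos: [0.5333, 0.215, 0.1998]
tool_rot: [0.0, 0.0, 1.0, 0.0]
contact_force: [-0.2, -0.2, -1.7]
gripper_width: 0.231
grasp_force: 60.5
```

>>> jog_arm(targets=[[[0, 0, 0], [0, 0, 0], 0], [[0, 0, 0], [0, 0, 0], 0], [[0, 0, 0], [0, 0, 0], 0]])

```text
time: 17.62
tool_pos: [0.5333, 0.2117, 0.199]
tool_rot: [0.0, 0.002, 1.0, -0.0]
contact_force: [-0.5, -0.1, -2.0]
gripper_width: 0.222
grasp_force: 60.5
```

```bash
python3 - <<'E'
from h import *
print(bar())
go(.532,.2134,.085,0)
z=np.load("side1.npz")
p,d=grab_frame("side"); cv2.imwrite("pics/s3.png",cv2.convertScaleAbs(cv2.resize(p[95:175,190:290,::-1],(750,600),interpolation=cv2.INTER_CUBIC),alpha=1.4))
E
```

```text
(np.float64(-0.26), array([ 1.e-04, -3.e-04, -1.e+00]))
shift [0.054 0.07  4.561] turn [-0.002  0.001 -0.032] t 17.62 pos [0.5333 0.2117 0.199 ] F [-0.5 -0.1 -2. ]
```

View pics/s3.png

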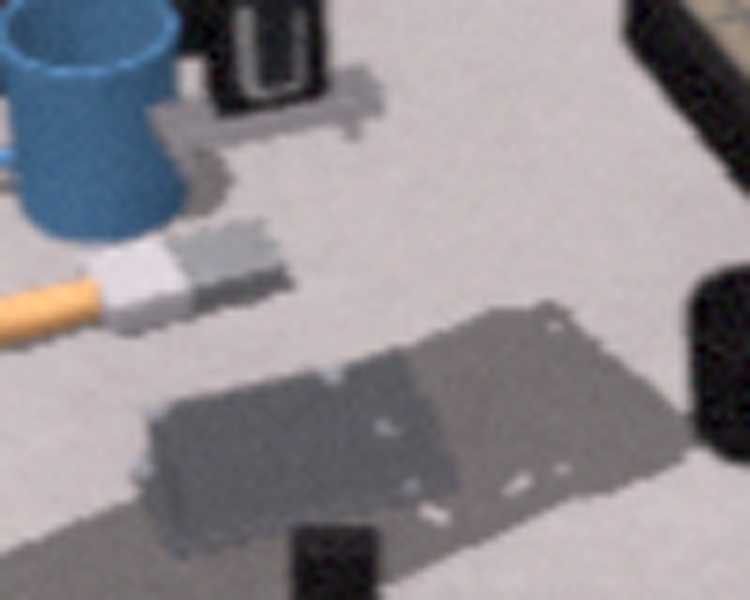

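The side view shows the spanner level in the gripper, with its bar at about (270,115). The stand below is empty. I'll go down to just above the slot.

>>> jog_arm(targets=[[[0.05, 0.08, 1], [0, 0, -0.03], 0], [[0.05, 0.08, 2.2], [0, 0, -0.03], 0], [[0.05, 0.08, 3.4], [0, 0, -0.03], 0], [[0.05, 0.08, 4.2], [0, 0, -0.03], 0], [[0.05, 0.08, 4.8], [0, 0, -0.03], 0], [[0.05, 0.08, 4.8], [0, 0, -0.03], 0], [[0.05, 0.08, 4.8], [0, 0, -0.03], 0]])

```text
time: 18.55
tool_pos: [0.5329, 0.2151, 0.0801]
tool_rot: [0.001, -0.001, 1.0, 0.0]
contact_force: [0.2, 1.0, -1.3]
gripper_width: 0.226
grasp_force: 60.5
```

```bash
python3 - <<'E'
from h import *
print(bar(),state()["ft_torque"])
go(.532,.2138,.0645,0)
E
```

```text
(np.float64(0.08), array([ 2.e-03,  5.e-04, -1.e+00])) [ 0.01839474 -0.01910795  0.0324307 ]
shift [ 0.036 -0.054  0.625] turn [0.004 0.014 0.01 ] t 18.55 pos [0.5329 0.2151 0.0801] F [ 0.2  1.  -1.3]
```

>>> jog_arm(targets=[[[0, 0, 0], [0, 0, 0], 0], [[0, 0, 0], [0, 0, 0], 0]])

```text
time: 18.8
tool_pos: [0.5325, 0.2151, 0.0798]
tool_rot: [0.001, -0.001, 1.0, 0.0]
contact_force: [-0.6, -0.6, -2.4]
gripper_width: 0.23
grasp_force: 60.5
```

```bash
python3 - <<'E'
from h import *
print(bar(),state()["ft_torque"])
go(.532,.2138,.0675,0)
E
```

```text
(np.float64(0.09), array([ 1.4e-03,  4.0e-04, -1.0e+00])) [ 0.02132068 -0.03670676  0.06930596]
shift [ 0.02  -0.052  0.492] turn [0.003 0.01  0.011] t 18.8 pos [0.5325 0.2151 0.0798] F [-0.6 -0.6 -2.4]
```

>>> jog_arm(targets=[[[0.02, -0.05, 0.1], [0, 0, 0], 0], [[0.02, -0.05, 0.3], [0, 0, 0], 0], [[0.02, -0.05, 0.4], [0, 0, 0], 0], [[0.02, -0.05, 0.5], [0, 0, 0], 0], [[0.02, -0.05, 0.5], [0, 0, 0], 0]])

```text
time: 19.42
tool_pos: [0.5312, 0.2136, 0.066]
tool_rot: [-0.0, -0.001, 1.0, -0.0]
contact_force: [0.4, 0.4, -1.6]
gripper_width: 0.228
grasp_force: 60.5
```

```bash
python3 - <<'E'
from h import *
print(bar(),state()["ft_torque"])
go(.532,.2138,.0580,0)
E
```

```text
(np.float64(0.08), array([-7.e-04, -2.e-04, -1.e+00])) [-0.00674084  0.03530451  0.02683276]
shift [-0.031  0.007  0.321] turn [-0.001 -0.005  0.011] t 19.43 pos [0.5312 0.2136 0.066 ] F [ 0.4  0.4 -1.6]
```

Pins are 6 mm into the slot with no contact force. Lowering the rest of the way.

>>> jog_arm(targets=[[[0, 0, 0.1], [0, 0, 0], 0], [[0, 0, 0.2], [0, 0, 0], 0], [[0, 0, 0.28], [0, 0, 0], 0], [[0, 0, 0.32], [0, 0, 0], 0], [[0, 0, 0.32], [0, 0, 0], 0]])

```text
time: 20.05
tool_pos: [0.5314, 0.2137, 0.0583]
tool_rot: [-0.0, -0.001, 1.0, -0.0]
contact_force: [-0.1, 0.3, -2.3]
gripper_width: 0.226
grasp_force: 60.5
```

>>> jog_arm(targets=[[[0, 0, 0.02], [0, 0, 0], 0], [[0, 0, 0.02], [0, 0, 0], 0]])

```text
time: 20.3
tool_pos: [0.5315, 0.2137, 0.058]
tool_rot: [0.0, -0.001, 1.0, 0.0]
contact_force: [0.1, -0.7, -3.2]
gripper_width: 0.232
grasp_force: 60.5
```

>>> jog_arm(targets=[[[0, 0, 0.02], [0, 0, 0], 0], [[0, 0, 0.02], [0, 0, 0], 0]])

```text
time: 20.55
tool_pos: [0.5315, 0.2137, 0.0574]
tool_rot: [0.0, -0.001, 1.0, -0.0]
contact_force: [0.4, 0.7, -2.8]
gripper_width: 0.228
grasp_force: 60.8
```

>>> jog_arm(targets=[[[0, 0, 0.02], [0, 0, 0], 0], [[0, 0, 0.02], [0, 0, 0], 0]])

```text
time: 20.8
tool_pos: [0.5316, 0.2137, 0.0575]
tool_rot: [0.0, -0.001, 1.0, -0.0]
contact_force: [-2.9, 0.0, 1.9]
gripper_width: 0.227
grasp_force: 61.1
```

It is resting on the rails, with the force up and the height as before. Releasing and raising.

>>> jog_arm(targets=[[[0, 0, -0.01], [0, 0, 0], 30], [[0, 0, -0.01], [0, 0, 0], 40], [[0, 0, -0.01], [0, 0, 0], 60], [[0, 0, -0.01], [0, 0, 0], 80], [[0, 0, -0.01], [0, 0, 0], 100], [[0, 0, -0.01], [0, 0, 0], 100], [[0, 0, -0.01], [0, 0, 0], 100]])

```text
time: 21.68
tool_pos: [0.5315, 0.2137, 0.0572]
tool_rot: [0.0, -0.001, 1.0, 0.0]
contact_force: [-0.5, 0.3, 0.2]
gripper_width: 1.0
grasp_force: 0.0
```

>>> jog_arm(targets=[[[0, 0, -0.5], [0, 0, 0], 100], [[0, 0, -1.5], [0, 0, 0], 100], [[0, 0, -3], [0, 0, 0], 100], [[0, 0, -5], [0, 0, 0], 100], [[0, 0, -6], [0, 0, 0], 100], [[3, 0, -7], [0, 0, 0], 100], [[5, 0, -7], [0, 0, 0], 100], [[5, 0, -7], [0, 0, 0], 100]])

```text
time: 22.68
tool_pos: [0.4038, 0.2136, 0.2332]
tool_rot: [0.001, -0.002, 1.0, 0.0]
contact_force: [1.3, 0.2, 0.4]
gripper_width: 1.001
grasp_force: 0.0
```

```bash
python3 - <<'E'
from h import *
s=state(); print(s["time"],s["tool_pos"],s["gripper_width"],s["contact_force"])
p,d=grab_frame("side")
cv2.imwrite("pics/f.png",cv2.convertScaleAbs(cv2.resize(p[110:290,150:390,::-1],(800,600),interpolation=cv2.INTER_CUBIC),alpha=1.3))
E
```

```text
22.675 [0.403774   0.2136309  0.23322022] 1.0012235923104493 [1.27411831 0.1953484  0.4137843 ]
```

View pics/f.png

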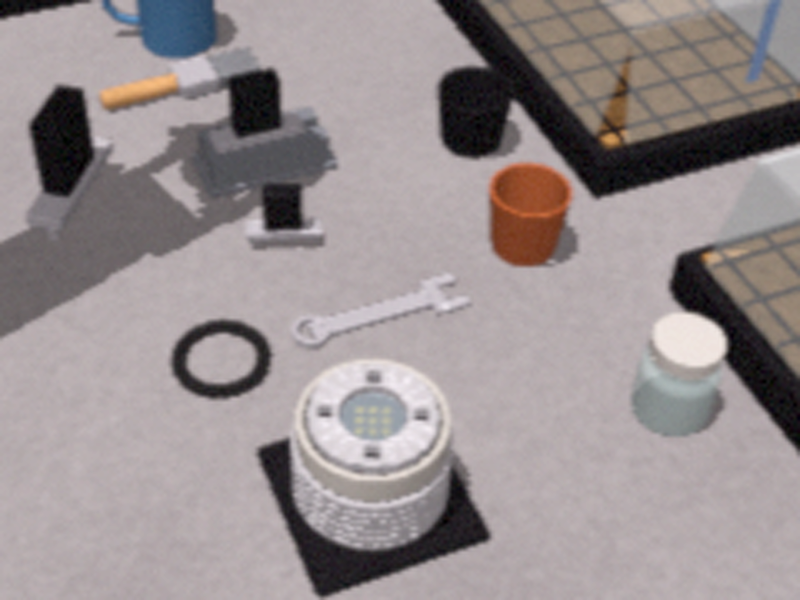

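The spanner is upright in its stand at (255,105). The ring holes are now at (374,377), (325,411), (422,413) and (372,452), and the bystanders are in place. I'll check the angle turned, then hand in.

```bash
python3 - <<'E'
from h import *
c,a=ringfit("side",np.array([(374,377),(325,411),(422,413),(372,452)])*.3+[150,110]-.35)
t=(np.mean(np.exp(4j*np.radians(a)))); m=np.degrees(np.angle(t))/4; print(m, "turned", (10.4-m)%90)
E
```

```text
side uv [[261.8, 222.8], [247.2, 233.0], [276.2, 233.6], [261.2, 245.2]] c [ 0.4898 -0.1629] r [0.0311 0.0322 0.0325 0.0323] ang [  66.5  156.1  -21.7 -114. ]
-23.279224857158738 turned 33.67922485715874
```

```bash
python3 -c "
from plant import *
print(job_done())"
```

```text
the job is handed in; nothing more can be done
None
```

The job is done and handed in: the ring turned about 34° clockwise to its stop at about 16 N on the pins, and the spanner is back upright in its stand and released, with about 23 s used.

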